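Take down the keyhole bracket and lay it on its back

TASK

Take the steel angle bracket down from its stud (slide it up until the stud's head stands in the wide end of the keyhole, then draw it off forwards), stand it upright on its foot on the bench or slab and let go of it. Then take it again by its sides, tip it over in the gripper and lay it on its back, without letting it fall, in the middle of the steel slab, so that its short foot sticks up as a hammering stop. Leave the hammer, the bowl and the pot where they are.

Things in the scene. Friction and masses are not known exactly. Their poses are not given: they have to be found in the camera images.
- stand: Fixed wooden stand: board between two cheeks. Origin: middle of the board's front face, bench level; x forwards out of the board (as the stud points), z up. Board x -20 to 0, top at z 151 mm; base plate x -55 to 80, 130 wide, 12 high. Cheeks y +-34 to +-42, x -20 to 42, top at z 186 mm, only 7 mm from the hung bracket's sides: no room for fingers.
- stud (a point): Middle of the stud's shaft on the stand, 145 mm above the bench, 4.5 mm in front of the board. The shaft is 10 mm in diameter along the stand's x; its round head, 20 mm in diameter and 6 mm thick, occupies x 9 to 15 mm in the stand's frame.
- bracket: Loose bare steel angle bracket, 0.4 to 0.65 kg. Origin: middle of its lower back edge; x forwards (back face to foot tip), y across, z up. Upright plate x 0 to 6, 54 wide, 135 mm high; foot x 0 to 75, z 0 to 6 mm, 54 wide; two side webs x 6 to 38, z 6 to 75 mm, 54 mm over their outer faces. Centre of mass near x 18, z 43 mm. It stands by itself on its foot. Starts hung, axes as the stand's.
- wide_end (a point): Centre of the 28 mm wide lower end of the upright keyhole (bracket x 3, y 0, z 50 mm); a 14 mm slot runs from it up to z 90 mm. Hung, the shaft sits at the slot's top (bracket z 85). Raised 35 mm, the stud's head is centred in the wide end; 9 mm more and the hole's rim stops against the shaft.
- back_mid (a point): Middle of the bracket's back face: bracket x 0, y 0, z 67.5 mm. While hung, the foot's underside is 60 mm and the plate's top edge 195 mm above the bench; the top 40 mm of the plate are free above the stud's head and the board, to be pinched across the 6 mm thickness.
- slab: Fixed flat steel slab 200 x 200 x 18 mm; origin in the middle of its underside, on the bench, z up.
- slab_top (a point): Middle of the slab's upper face, 18 mm above the bench.
- hammer: Bystander: hammer lying on the bench, 260 mm long; origin under its middle, x along its handle.
- bowl: Bystander: copper bowl 110 mm across, 45 mm high; origin under its middle.
- pot: Bystander: lidded copper pot 132 mm across, 120 mm high; origin under its middle.
Not all that is in view belongs to the job. What is shaped like the bracket but green is not meant.

How it is judged:
By the outcome, as a careful person would: the job done as asked, in the order asked, and still so for the second after the job is handed in, with the robot touching nothing.
It also fails if it takes over 67 s, if anything falls off the work surface, if the arm or the gripper's body presses on something with over 40 N, if the wrist force passes 120 N, or if a joint passes its speed limit or range.

ROBOT

A 6-joint arm with a two-finger parallel gripper is mounted at the origin on the work surface. World frame = base frame: x ahead of the robot, y to its left, z up, the work surface at z = 0. Lengths are in m, angles in degrees, forces in N, time in s.
With the tool pointing down it reaches from about 0.325 to 0.85 m from the base axis. Payload 15.5 kg.
Tool frame: the origin (TCP) lies midway between the tips of the shut fingers; the grasp point (between the pads) lies 19 mm behind it; y points along the fingers, x is the direction in which the jaws open and shut, and the axes are right-handed (so a half turn about y gives the same grasp; the last joint's range is limited). The gripper opens to 91 mm and grips with 3 to 60 N. Pads are 32 mm wide; open, the fingers measure 118 mm over their backs; the gripper's body (76 mm by 178 mm) begins 60 mm behind the grasp point.
Start: joints at [-81.217, 28.281, 77.091, -0, 74.628, -5.472], TCP at [0.154, -0.606, 0.174] pointing down, gripper open.
Joint ranges: [-166.48, 166.48], [-47.26, 123.95], [12.59, 153.08], [-70.14, 250.14], [6.76, 159.57], [-176.63, 176.63]. Speed limits (degrees/s): [108.29, 108.29, 147.25, 172.46, 172.46, 172.46].

INTERFACE

Orientations are given as a 3x3 rotation matrix whose columns are the frame's x, y, z axes.
In Python, from bench import ctrl gives the robot as it stands. The module is installed in compiled form; this text tells all that it offers. Calls block until the motion is done:
- ctrl.goto(position, orientation): joint-space move of the TCP to a pose.
- ctrl.move_l(position, vel=0.15, ori=None, contact_N=None): straight line of the TCP; ori=None keeps the orientation; vel is the mean speed in m/s. With contact_N (N) it stops when the force on the tool has changed by that much, and returns True; else False.
- ctrl.movej(angles): joint-space move.
- ctrl.command_gripper(opening): opening from 0.0 (shut) to 1.0 (fully open); the grip force is fixed at half the most; returns when the fingers have stopped.
- ctrl.sleep(seconds).
- ctrl.ik(position, orientation): joint angles nearest the present ones, or None.
- ctrl.read_camera(name): name is "scene" or "side" or "wrist"; returns the picture (400x640x3 uint8, blue, green, red); there is no depth.
- ctrl.camera_params(name): a dict with "fx", "fy", "cx", "cy" (pixels), "pose" (4x4, takes a point from camera to world coordinates); the wrist camera has in their place "T_tool_cam" (4x4, takes a point from camera to tool coordinates, whose origin is the TCP and whose axes are the tool frame's). Camera axes: x right, y up, looking along -z (the intrinsics and any distortion apply to the point x, -y, -z); pixel columns grow to the right and rows downward; lengths in m; the calibration is good to about 2 mm. A picture is of the moment at which its call begins: read the wrist's pose just before it. camera_params takes no time and is no camera call.
A pose or a line that the arm cannot do raises ctrl.MotionError and nothing moves.
- ctrl.sign_off(): hands the job in, once; it reports no verdict.
Readings, each from a call of its own:
- ctrl.current_t(): time.
- ctrl.current_q(): joint angles.
- ctrl.current_dq(): joint speeds.
- ctrl.current_effort(): joint torques, N m.
- ctrl.current_tool_pos(): TCP position.
- ctrl.current_eef_rot(): TCP orientation.
- ctrl.current_contact_force(): force on the tool from outside, world axes, zero at the start.
- ctrl.current_wrist_torque(): the same for the moment, N m.
- ctrl.current_grip_width(): opening from 0.0 (shut) to 1.0 (fully open).
Only numpy, scipy, OpenCV 4.12 (cv2) and the standard library are available. Lean on these libraries where they do the work, as an engineer would, in place of code of your own. Each camera call takes 0.05 s, during which the arm holds its last target. There are 200 camera calls.

## Working session

There is one attempt and no reset: what is moved stays moved. The work goes in short steps, each a Python script; the robot and the scene stay as the last script left them, time stands still between calls to the robot, and variables do not carry over. Pictures are saved under pics/ and viewed, about 8 in all and at most 12, crops included, and the job is handed in when it is done.

```bash
mkdir -p pics
python3 - <<'E'
from bench import ctrl
import cv2,numpy as np
np.set_printoptions(precision=4,suppress=True)
for n in("scene","side"):
    cv2.imwrite(f"pics/{n}0.png",ctrl.read_camera(n)); print(n,ctrl.camera_params(n))
print(ctrl.camera_params("wrist"),ctrl.current_eef_rot())
E
```

```text
scene {'fx': 406.22347118976694, 'fy': 406.22347118976694, 'cx': 317.14594241607386, 'cy': 197.62999763144146, 'pose': array([[ 0.3502, -0.498 ,  0.7933,  1.3658],
       [ 0.9366,  0.1751, -0.3036, -0.3038],
       [ 0.0123,  0.8493,  0.5278,  0.6487],
       [ 0.    ,  0.    ,  0.    ,  1.    ]])}
side {'fx': 494.5942794248185, 'fy': 494.5942794248185, 'cx': 312.16290197977276, 'cy': 204.0445130444732, 'pose': array([[-0.9017,  0.3144, -0.2967,  0.1588],
       [-0.432 , -0.6801,  0.5923,  0.8534],
       [-0.0156,  0.6623,  0.7491,  1.1608],
       [ 0.    ,  0.    ,  0.    ,  1.    ]])}
{'fx': 333.65240142057604, 'fy': 333.65240142057604, 'cx': 319.84886029403236, 'cy': 194.74026749873696, 'T_tool_cam': array([[ 1.    ,  0.0001, -0.0012, -0.0008],
       [-0.0012,  0.2406, -0.9706, -0.2108],
       [ 0.0002,  0.9706,  0.2406,  0.0678],
       [ 0.    ,  0.    ,  0.    ,  1.    ]])} [[ 0.2462 -0.0001  0.9692]
 [-0.9692  0.0011  0.2462]
 [-0.0011 -1.      0.0001]]
```

View pics/scene0.png

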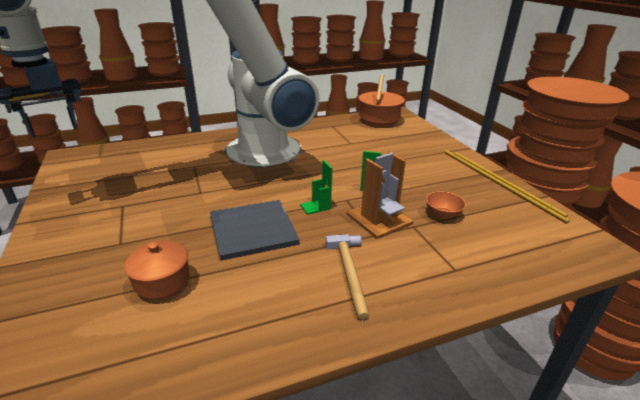

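View pics/side0.png

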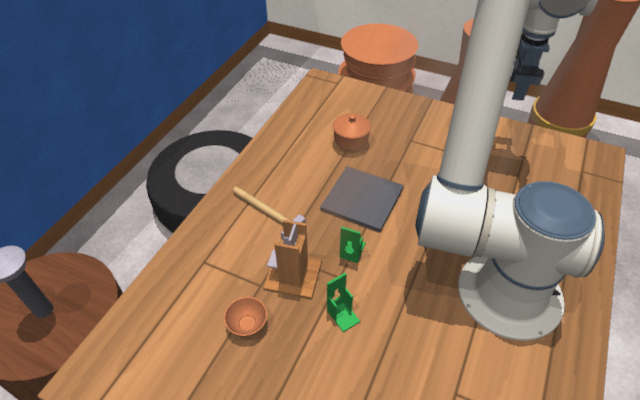

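Steel bracket is on the stand (scene ≈(388,185), side ≈(285,250)); the slab's corners run about (211,207)-(298,243) in scene and (321,205)-(403,183) in side. Both green ones are decoys. I'll enlarge both views.

```bash
cat > h.py <<'E'
from bench import ctrl
import cv2,numpy as np
np.set_printoptions(precision=4,suppress=True)
F=np.diag([1.,-1,-1,1])
def cam(n,T=None):
    p=ctrl.camera_params(n)
    K=np.array([[p['fx'],0,p['cx']],[0,p['fy'],p['cy']],[0,0,1]])
    P=p['pose'] if n!="wrist" else T@p['T_tool_cam']
    return K,P
def tool():
    T=np.eye(4);T[:3,:3]=ctrl.current_eef_rot();T[:3,3]=ctrl.current_tool_pos();return T
def M(KP): return KP[0]@(F@np.linalg.inv(KP[1]))[:3]
def proj(KP,X):
    X=np.atleast_2d(X);h=np.c_[X,np.ones(len(X))]@M(KP).T;return h[:,:2]/h[:,2:]
def tri(A,B,a,b):
    a=np.float64(np.atleast_2d(a)).T;b=np.float64(np.atleast_2d(b)).T
    X=cv2.triangulatePoints(M(A),M(B),a,b);return (X[:3]/X[3]).T
def plane(A,px,z):
    K,P=A;px=np.atleast_2d(px);d=np.c_[px,np.ones(len(px))]@np.linalg.inv(K).T*[1,-1,-1]@P[:3,:3].T
    return P[:3,3]+d*((z-P[2,3])/d[:,2])[:,None]
E
python3 - <<'E'
from h import *
a=cv2.imread("pics/scene0.png")[140:250,335:435];b=cv2.imread("pics/side0.png")[205:305,245:345]
c=lambda i:cv2.resize(i,(400,i.shape[0]*4),interpolation=cv2.INTER_CUBIC)
b=c(b);b=np.vstack([b,np.zeros((40,400,3),np.uint8)])
cv2.imwrite("pics/crop.png",np.hstack([c(a),b]))
A,B=cam("scene"),cam("side")
sc=[(211,210),(283,203),(298,239),(219,254)]
# slab corners order to match: far-left.. 
print(plane(A,sc,.018));print(plane(B,[(353,169),(403,182),(375,225),(321,206)],.018))
print(plane(A,[(378,234),(162,290),(445,213)],0),plane(B,[(268,288),(317,293)],.01))
E
```

```text
[[ 0.3809 -0.2432  0.018 ]
 [ 0.4127 -0.0439  0.018 ]
 [ 0.5872 -0.056   0.018 ]
 [ 0.5794 -0.2523  0.018 ]]
[[ 0.5561 -0.2451  0.018 ]
 [ 0.3884 -0.2571  0.018 ]
 [ 0.4064 -0.0536  0.018 ]
 [ 0.5834 -0.0544  0.018 ]]
[[ 0.6156  0.1576  0.    ]
 [ 0.6383 -0.3878  0.    ]
 [ 0.591   0.3865  0.    ]] [[0.5921 0.267  0.01  ]
 [0.4654 0.2249 0.01  ]]
```

View pics/crop.png

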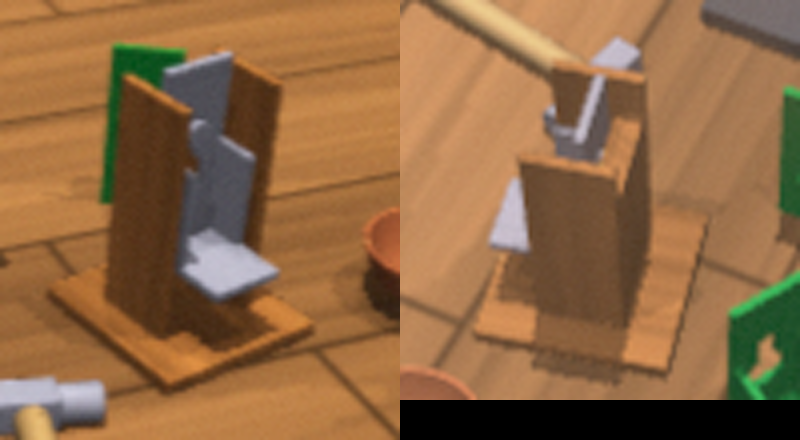

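Run:
```python
from h import *
A,B=cam("scene"),cam("side")
print("base sc",plane(A,[(347,212.5),(377,237),(413,222)],.012))
print("base si",plane(B,[(263.5,289.5),(312,298),(321.5,259.5)],.012))
print("plate top",tri(A,B,[(375.8,157.5),(393,153.5)],[(295.7,223.7),(289.5,240)]))
print("slab",tri(A,B,[(211,210),(283,203),(298,239),(219,254)],[(403,182),(375,225),(321,206),(353,169)]))
print("cheek tops: ",plane(A,[(366,159),(382.5,167.5)],.186),plane(B,[(276,244),(298,249),(284,221),(306,223.5)],.186))
```

```text
base sc [[0.5108 0.1138 0.012 ]
 [0.64   0.1406 0.012 ]
 [0.6131 0.2646 0.012 ]]
base si [[0.6001 0.2772 0.012 ]
 [0.4704 0.2455 0.012 ]
 [0.4997 0.1222 0.012 ]]
plate top [[0.5509 0.1657 0.1937]
 [0.5421 0.2187 0.1932]]
slab [[ 0.3876 -0.2463  0.0257]
 [ 0.4077 -0.0478  0.0196]
 [ 0.5842 -0.0555  0.0161]
 [ 0.5608 -0.2535  0.0063]]
cheek tops:  [[0.5366 0.1457 0.186 ]
 [0.5922 0.1633 0.186 ]] [[0.569  0.2382 0.186 ]
 [0.5131 0.2289 0.186 ]
 [0.5853 0.165  0.186 ]
 [0.5306 0.1487 0.186 ]]
```

```bash
cat >> h.py <<'E'
def down(yaw):
    c,s=np.cos(yaw),np.sin(yaw)
    return np.array([[c,0,-s],[s,0,c],[0,-1,0]])
def snap(name):
    T=tool();im=ctrl.read_camera("wrist");cv2.imwrite(f"pics/{name}.png",im);np.save(f"pics/{name}.npy",T);return im
E
python3 - <<'E'
from h import *
p=ctrl.current_tool_pos()
ctrl.move_l([p[0],p[1],.33],vel=.3)
R=down(np.radians(12)); u=R[:,0];v=R[:,2]
P=np.array([.546,.192,0])
for Rc in(R,down(np.radians(192))): print(ctrl.ik(P+[0,0,.3],Rc))
ctrl.goto(P+[0,0,.30]+.03*u,R); a=snap("w1"); print(tool())
ctrl.move_l(P+[0,0,.30]+.03*u-.06*v,vel=.2); b=snap("w2")
cv2.imwrite("pics/w12.png",np.hstack([cv2.resize(i[:,120:520],(400,400)) for i in(a,b)]))
print(ctrl.current_t(),ctrl.current_q())
E
```

```text
[13.4636 19.0381 72.5329 -0.     88.429   1.4636]
None
[[ 0.9783  0.0001 -0.207   0.5756]
 [ 0.207  -0.0001  0.9783  0.1976]
 [ 0.     -1.     -0.0001  0.3   ]
 [ 0.      0.      0.      1.    ]]
4.4917 [ 7.6715 21.3674 68.9447  0.0136 89.6889 -4.2845]
```

View pics/w12.png

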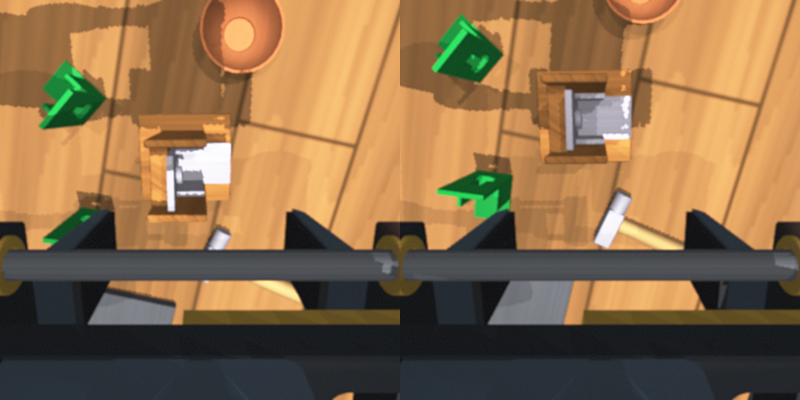

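The wrist views show the bracket's plate top edge at about column 290, rows 148-212 (first) and column 289, rows 89-150 (second). I'll enlarge to get exact corners.

Run:
```python
from h import *
a=cv2.imread("pics/w1.png")[125:225,250:360];b=cv2.imread("pics/w2.png")[65:165,250:360]
# also show where model predicts
cv2.imwrite("pics/wc.png",np.hstack([cv2.resize(i,(396,360),interpolation=cv2.INTER_CUBIC) for i in(a,b)]))
```

```text
(no output)
```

View pics/wc.png

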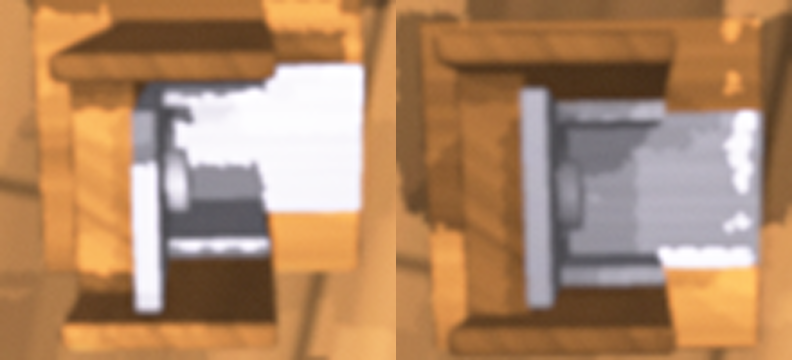

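Run:
```python
from h import *
A,B=cam("wrist",np.load("pics/w1.npy")),cam("wrist",np.load("pics/w2.npy"))
a=[(287,148.6),(294,148.6),(287.8,211.3),(294.7,211.3)];b=[(285,89.4),(292.2,89.4),(286.7,150),(293.9,150)]
print(tri(A,B,a,b));
p=plane(B,b,.195);q=plane(A,a,.195);print(p,q,p.mean(0),q.mean(0))
for p in(p,q): e=p[0]+p[1]-p[2]-p[3];print(np.degrees(np.arctan2(-e[0],e[1])),np.linalg.norm(e)/2)
# slab corners & tilt reach search: approach angle t in vertical plane of heading yaw
S=np.array([.485,-.152,.018])
ok=[]
for yaw in range(-180,180,15):
    y=np.radians(yaw);x=np.array([np.cos(y),np.sin(y),0]);Y=np.array([-np.sin(y),np.cos(y),0]);Z=np.array([0,0,1.])
    r=[]
    for d in(-1,1):          # d=-1 upright (approach -x-z), d=+1 laid
      for sgn in(1,-1):
        ap=np.array(-x-Z if d<0 else x-Z)/2**.5
        X=sgn*Y; R=np.c_[X,ap,np.cross(X,ap)]
        g=S+np.array([0,0,.05])+.019*ap
        k=ctrl.ik(g,R); k2=ctrl.ik(g+[0,0,.12],R)
        r.append((None if k is None else np.round(k).astype(int).tolist()) if k2 is not None else None)
    print(yaw,r)
```

```text
[[0.5352 0.2199 0.1551]
 [0.5425 0.2214 0.1551]
 [0.5508 0.1649 0.1964]
 [0.5575 0.1663 0.1963]]
[[0.5394 0.2182 0.195 ]
 [0.5457 0.2196 0.195 ]
 [0.5509 0.1648 0.195 ]
 [0.5575 0.1662 0.195 ]] [[0.5385 0.2249 0.195 ]
 [0.545  0.2263 0.195 ]
 [0.5506 0.1645 0.195 ]
 [0.5573 0.1659 0.195 ]] [0.5484 0.1922 0.195 ] [0.5479 0.1954 0.195 ]
12.310400616464873 0.054661087673772604
11.427197408344599 0.061694774090440885
-180 [[-47, 40, 141, 133, 45, -90], [-47, 40, 141, 133, 45, 90], [-16, 53, 65, -12, 106, 75], [-16, 53, 65, -12, 106, -105]]
-165 [[-55, 37, 133, 100, 42, -76], [-55, 37, 133, 100, 42, 104], [-11, 52, 68, -18, 101, 67], [-11, 52, 68, -18, 101, -113]]
-150 [[-57, 37, 123, 74, 47, -63], [-57, 37, 123, 74, 47, 117], [-6, 50, 74, -25, 95, 60], [-6, 50, 74, -25, 95, -120]]
-135 [[-56, 38, 113, 57, 56, -56], [-56, 38, 113, 57, 56, 124], [-2, 47, 81, -31, 87, 55], [-2, 47, 81, -31, 87, -125]]
-120 [[-54, 40, 104, 45, 66, -54], [-54, 40, 104, 45, 66, 126], [2, 45, 89, -38, 78, 51], [2, 45, 89, -38, 78, -129]]
-105 [[-50, 43, 95, 37, 76, -55], [-50, 43, 95, 37, 76, 125], [4, 42, 97, 
[... 1212 characters left out ...]
, -54]]
75 [[4, 42, 97, -46, 67, -132], [4, 42, 97, -46, 67, 48], [-50, 43, 95, 37, 76, 125], [-50, 43, 95, 37, 76, -55]]
90 [[6, 39, 107, -57, 57, -131], [6, 39, 107, -57, 57, 49], [-46, 46, 86, 30, 85, 122], [-46, 46, 86, 30, 85, -58]]
105 [None, None, [-41, 48, 78, 23, 93, 117], [-41, 48, 78, 23, 93, -63]]
120 [None, None, [-36, 50, 72, 17, 100, 110], [-36, 50, 72, 17, 100, -70]]
135 [None, None, [-31, 52, 67, 10, 105, 102], [-31, 52, 67, 10, 105, -78]]
150 [[-18, 41, 142, 192, 48, -89], [-18, 41, 142, 192, 48, 91], [-26, 53, 64, 3, 108, 94], [-26, 53, 64, 3, 108, -86]]
165 [[-34, 42, 145, 163, 51, -93], [-34, 42, 145, 163, 51, 87], [-21, 54, 63, -4, 108, 84], [-21, 54, 63, -4, 108, -96]]
```

Run:
```python
from h import *
y=np.radians(12);R=down(y);u=R[:,0];P=np.array([.548,.192,0])
A,B=cam("scene"),cam("side");print("green",tri(A,B,[(310,212)],[(350,263)]),plane(A,[(303,207),(325,211)],0))
ctrl.command_gripper(.5)
ctrl.goto(P+[0,0,.25],R)
print(ctrl.move_l(P+[0,0,.164],vel=.08,contact_N=8),ctrl.current_tool_pos())
f0=ctrl.current_contact_force();ctrl.command_gripper(0.)
print("width mm",91*ctrl.current_grip_width(),f0,ctrl.current_contact_force())
p=ctrl.current_tool_pos()
print(ctrl.move_l(p+[0,0,.035],vel=.05,contact_N=18),ctrl.current_tool_pos()-p,ctrl.current_contact_force())
cv2.imwrite("pics/s1.png",np.hstack([cv2.resize(ctrl.read_camera(n)[a:a+140,b:b+140],(400,400),interpolation=2) for n,a,b in(("scene",110,320),("side",180,220))]))
print(ctrl.current_t())
```

```text
green [[ 0.4274  0.0532 -0.037 ]] [[0.4256 0.0123 0.    ]
 [0.4665 0.0651 0.    ]]
False [0.5483 0.1921 0.1645]
width mm 0.4152279511803135 [-0.5644 -0.2637  0.6194] [-0.1106 -0.3369 -0.2399]
False [-0.0002 -0.0001  0.0347] [ 0.3634 -0.4325 -0.7218]
8.7167
```

View pics/s1.png

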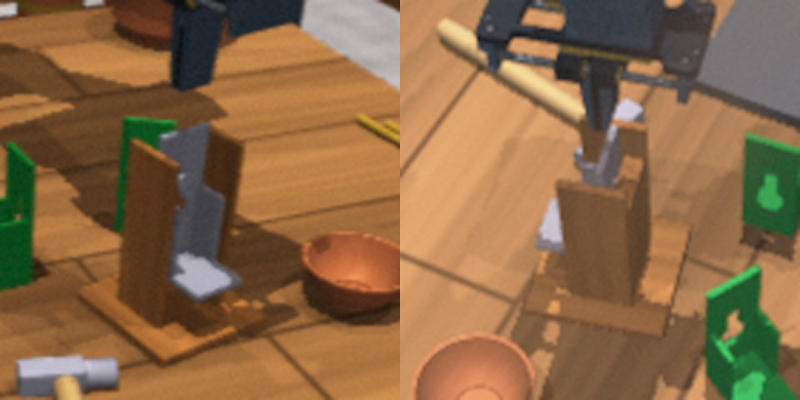

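The jaws closed on nothing (0.4 mm). In the scene view the fingertip sits at about (386,141), clearly above the plate's top edge. I'll check the TCP projection against the cameras.

Run:
```python
from h import *
t=ctrl.current_tool_pos();print(t,proj(cam("scene"),t),proj(cam("side"),t))
Q=np.array([[.5509,.1648,.195],[.5394,.2182,.195]]);print(proj(cam("scene"),Q),proj(cam("side"),Q))
a,b=[ctrl.read_camera(n) for n in("scene","side")]
cv2.circle(a,tuple(np.int32(proj(cam("scene"),t)[0])),1,(0,0,255),-1);cv2.circle(b,tuple(np.int32(proj(cam("side"),t)[0])),1,(0,0,255),-1)
cv2.imwrite("pics/s2.png",np.hstack([cv2.resize(a[120:210,350:420],(400,514),interpolation=2),cv2.resize(b[200:290,250:320],(400,514),interpolation=2)]))
print(ctrl.current_eef_rot(),ctrl.current_q())
```

```text
[0.5478 0.192  0.1986] [[384.6292 153.7631]] [[292.0217 230.2838]]
[[375.5723 157.0937]
 [391.8991 152.2541]] [[295.8926 223.0981]
 [290.2422 239.936 ]]
[[ 0.9781 -0.0005 -0.2079]
 [ 0.2079 -0.0001  0.9781]
 [-0.0006 -1.     -0.    ]] [13.4185 23.3804 81.6206 -0.0009 75.0313  1.4182]
```

View pics/s2.png

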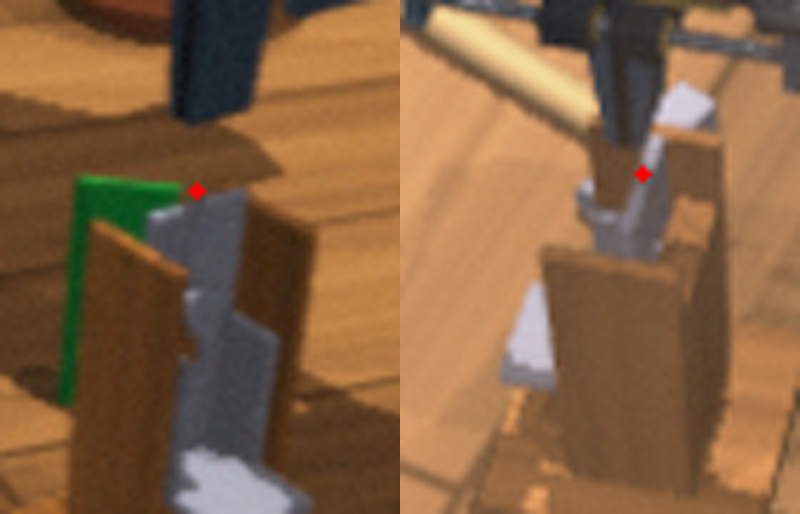

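Run:
```python
from h import *
A,B=cam("scene"),cam("side")
print(tri(A,B,[(387.6,140.5)],[(289.4,225.5)]))
t=ctrl.current_tool_pos()
for z in(.02,.04):print(proj(A,t+[0,0,z]),proj(B,t+[0,0,z]))
print("grip",ctrl.current_grip_width(),ctrl.current_t())
```

```text
[[0.5458 0.2017 0.2314]]
[[385.4258 146.5783]] [[291.6315 225.1833]]
[[386.2334 139.2554]] [[291.246  219.9788]]
grip 0.0024087703063524544 8.8167
```

Reported TCP (z 0.199) and visible fingertips (z≈0.231) disagree by about 32 mm, while both cameras and the wrist camera agree on the bracket. I'll measure the true tip by touching the slab top with shut fingers.

Run:
```python
from h import *
t=ctrl.current_tool_pos();R=ctrl.current_eef_rot()
ctrl.move_l([t[0],t[1],.26],vel=.25)
S=np.array([.485,-.152,0]);ctrl.goto(S+[0,0,.10],down(np.radians(-6)))
print(ctrl.move_l(S+[0,0,.05],vel=.1,contact_N=5),ctrl.current_tool_pos(),ctrl.current_contact_force())
print(ctrl.move_l(S+[0,0,-.035],vel=.03,contact_N=5),ctrl.current_tool_pos(),ctrl.current_contact_force())
T=tool();a=ctrl.read_camera("wrist");cv2.imwrite("pics/w3.png",a);np.save("pics/w3.npy",T)
b=ctrl.read_camera("side")[120:250,290:440]
cv2.imwrite("pics/touch.png",np.hstack([cv2.resize(a,(480,300)),cv2.resize(b,(320,300))]))
print(proj(cam("wrist",T),T[:3,3]),ctrl.current_t())
```

```text
False [ 0.4853 -0.1519  0.0503] [ 1.0625  0.4103 -0.5076]
True [ 0.4849 -0.152  -0.0214] [-1.8114  0.7101 11.1266]
[[319.5469 217.8636]] 13.475
```

View pics/touch.png

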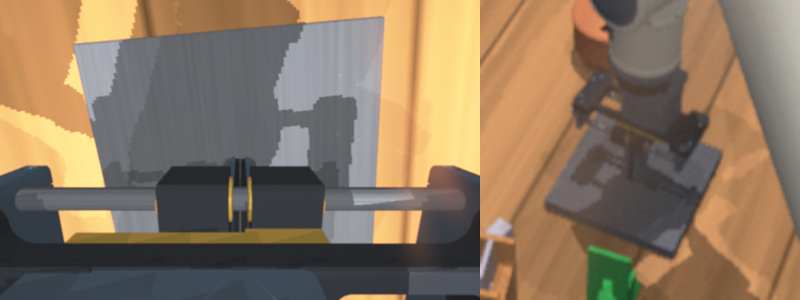

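True tip lies about 39 mm behind the reported TCP, and laterally it's centred. The picture shows shut fingers touching the slab, with the slab's far corners at wrist px (103,60) and (511,23). I'll correct for this and retry the grasp.

```bash
cat >> h.py <<'E'
OFF=.039
GO=OFF+.019   # grasp point is GO behind the reported TCP
E
python3 - <<'E'
from h import *
c=plane(cam("wrist",np.load("pics/w3.npy")),[(102.7,60),(510.7,22.7)],.018);e=c[1]-c[0];print("slab far edge",c,np.linalg.norm(e),np.degrees(np.arctan2(e[1],e[0])))
print("tip px",proj(cam("wrist",tool()),tool()[:3,3]+[0,0,OFF]))
t=ctrl.current_tool_pos();ctrl.move_l([t[0],t[1],.22],vel=.3)
ctrl.command_gripper(.5)
R=down(np.radians(12));P=np.array([.548,.192,0])
ctrl.goto(P+[0,0,.19],R)
print(ctrl.move_l(P+[0,0,.164-OFF],vel=.08,contact_N=8),ctrl.current_tool_pos())
ctrl.command_gripper(0.)
print("width mm",91*ctrl.current_grip_width(),ctrl.current_contact_force())
p=ctrl.current_tool_pos()
print(ctrl.move_l(p+[0,0,.035],vel=.05,contact_N=18),ctrl.current_tool_pos()-p,ctrl.current_contact_force(),91*ctrl.current_grip_width(),ctrl.current_t())
E
```

```text
slab far edge [[ 0.3909 -0.0492  0.018 ]
 [ 0.5855 -0.0532  0.018 ]] 0.1946958339209821 -1.1588444135315155
tip px [[319.4792 239.782 ]]
False [0.5484 0.1921 0.1255]
width mm 5.5991185972854325 [-6.0234 -0.9313  3.4817]
False [-0.0001 -0.      0.0348] [-0.2548 -0.1685 -4.6322] 6.061376673132453 19.075
```

Run:
```python
from h import *
p=ctrl.current_tool_pos();u=np.array([np.cos(np.radians(12)),np.sin(np.radians(12)),0])
print(ctrl.move_l(p+.125*u,vel=.08,contact_N=10),(ctrl.current_tool_pos()-p),ctrl.current_contact_force(),91*ctrl.current_grip_width(),ctrl.current_wrist_torque())
cv2.imwrite("pics/s3.png",np.hstack([cv2.resize(ctrl.read_camera(n)[a:a+150,b:b+150],(400,400),interpolation=2) for n,a,b in(("scene",110,320),("side",180,200))]))
print(ctrl.current_t())
S=np.array([.486,-.151,0])
for h in(78,88,98):print(ctrl.ik(S+[0,0,.2],down(np.radians(h))))
```

```text
False [0.122  0.0259 0.0001] [-0.0936  0.0201 -4.8546] 5.797623866566067 [-0.0236 -0.0319  0.0654]
20.8833
[ -23.9854   17.3824   91.1183   -0.       71.4993 -101.9854]
[ -23.9854   17.3824   91.1183   -0.       71.4993 -111.9854]
[ -23.9854   17.3824   91.1183   -0.       71.4993 -121.9854]
```

View pics/s3.png

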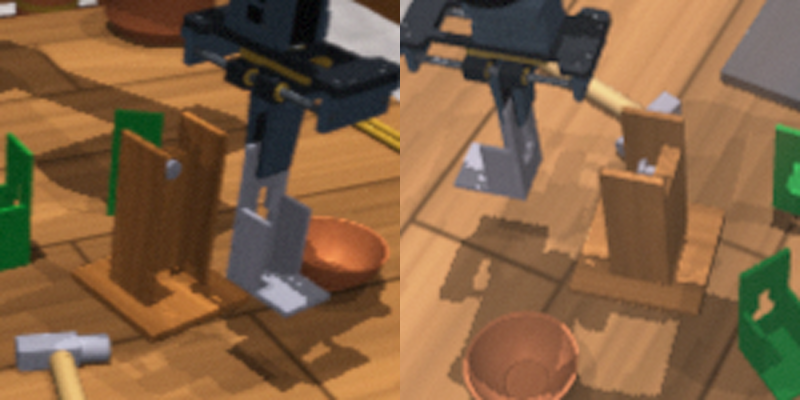

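Bracket is off the stud and held firmly, and the stand is clear. Now carry it over and stand it on the slab.

```bash
cat >> h.py <<'E'
S=np.array([.486,-.151,0]);HD=np.radians(88);hx=np.array([np.cos(HD),np.sin(HD),0]);hy=np.array([-np.sin(HD),np.cos(HD),0]);Z=np.array([0,0,1.])
def tilt(d,s=-1):
    ap=(d*hx-Z)/2**.5;X=s*hy;return np.c_[X,ap,np.cross(X,ap)],ap
E
python3 - <<'E'
from h import *
p=ctrl.current_tool_pos();ctrl.move_l([p[0],p[1],.30],vel=.2)
O=S-.05*hx; A=O+.003*hx; R=down(HD)
ctrl.goto(A+[0,0,.20],R)
print(91*ctrl.current_grip_width())
ctrl.move_l(A+[0,0,.10],vel=.15)
print(ctrl.move_l(A+[0,0,.075],vel=.03,contact_N=4),ctrl.current_tool_pos(),ctrl.current_contact_force())
ctrl.command_gripper(.3);ctrl.sleep(.2)
p=ctrl.current_tool_pos();print(p,ctrl.current_contact_force())
ctrl.move_l(p+[0,0,.16],vel=.2)
cv2.imwrite("pics/s4.png",np.hstack([cv2.resize(i,(400,400),interpolation=2) for i in(ctrl.read_camera("scene")[130:270,190:330],ctrl.read_camera("side")[120:250,290:420])]))
cv2.imwrite("pics/f4.png",ctrl.read_camera("side"));cv2.imwrite("pics/f4s.png",ctrl.read_camera("scene"))
snap("w4")
print(ctrl.current_t(),ctrl.current_q())
for d,g in((-1,O+.03*hx+[0,0,.061]),(1,S+.0245*hx+[0,0,.048])):
    R,ap=tilt(d)
    for h in(0,.16): print(ctrl.ik(g+GO*ap+h*Z,R))
E
```

```text
5.7669987253974515
True [ 0.4844 -0.1981  0.0827] [ 2.2836 -1.0394 -3.1981]
[ 0.4838 -0.1978  0.0828] [ 0.4057 -0.1346  0.1066]
26.925 [ -28.7757   16.3734   85.5656   -0.0093   78.2066 -116.7757]
[  0.661   43.3584 107.4534 -62.131   53.0362  52.4328]
[  0.661   26.6881 102.0206 -50.9841  65.3812  30.9701]
[-42.8589  48.0127  92.414   33.5312  75.502  -60.1537]
[-42.8589  34.269   88.0981  32.3331  90.6976 -50.2928]
```

View pics/s4.png

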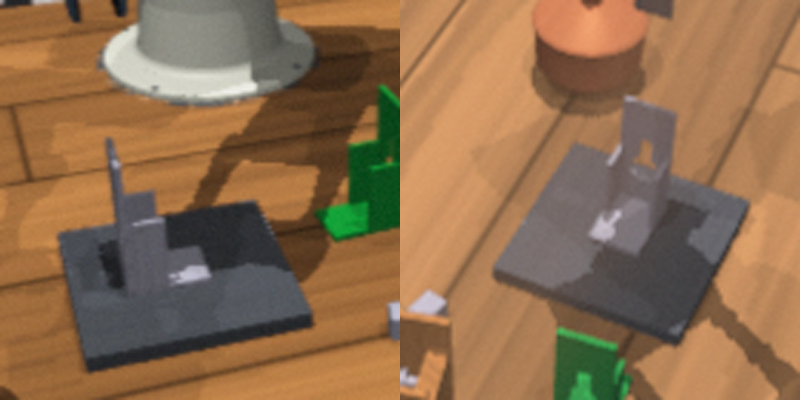

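It stands by itself on the slab (plate at scene ≈(230,205), slab corners clear). Refining the slab's middle from these corners, then the side grasp.

Run:
```python
from h import *
for n,c in(("scene",[(210.3,212.3),(281.7,201),(299,240),(220.8,255)]),("side",[(347.5,167),(402.8,186),(379.4,228),(320.9,207.7)])):
    c=plane(cam(n),c,.018);print(n,c.mean(0),c[:,:2].tolist())
O=S-.05*hx;g=O+.03*hx+[0,0,.061];R,ap=tilt(-1)
ctrl.command_gripper(1.)
ctrl.goto(g+GO*ap-.10*ap+.10*Z,R)
ctrl.move_l(g+GO*ap-.10*ap,vel=.2)
print(ctrl.move_l(g+GO*ap,vel=.1,contact_N=6),ctrl.current_tool_pos()-g-GO*ap,ctrl.current_contact_force())
ctrl.command_gripper(0.)
print("w",91*ctrl.current_grip_width(),ctrl.current_contact_force(),ctrl.current_t())
```

```text
scene [ 0.4923 -0.1487  0.018 ] [[0.3918230450826299, -0.2466341545670512], [0.4011131516484657, -0.044411400230556564], [0.5919349601183017, -0.05488225652520076], [0.5845136432932232, -0.24882364409143704]]
side [ 0.4827 -0.1457  0.018 ] [[0.576128371831889, -0.24622413322913295], [0.38326031960198237, -0.23997669903579977], [0.3906448914285169, -0.04842049941297588], [0.5807149267623065, -0.04799441810850713]]
False [0.0003 0.0003 0.0003] [0.1672 0.644  0.3068]
w 53.69131982057778 [0.0193 1.5915 2.3596] 32.7667
```

Run:
```python
from h import *
p=ctrl.current_tool_pos();ctrl.move_l(p+[0,0,.14],vel=.15)
print("w",91*ctrl.current_grip_width(),ctrl.current_contact_force())
C=np.array([.487,-.148,0]);g=C+.0245*hx+[0,0,.048];R,ap=tilt(1)
q0=ctrl.current_q();q1=ctrl.ik(g+GO*ap+.14*Z,R)
for k in(.25,.5,.75,1): ctrl.movej(q0+k*(np.array(q1)-q0))
print("w",91*ctrl.current_grip_width(),ctrl.current_contact_force(),ctrl.current_wrist_torque(),ctrl.current_t())
ctrl.move_l(g+GO*ap+.06*Z,vel=.15)
cv2.imwrite("pics/s5.png",np.hstack([cv2.resize(i,(400,400),interpolation=2) for i in(ctrl.read_camera("scene")[120:270,190:340],ctrl.read_camera("side")[110:250,280:420])]))
print(ctrl.current_t())
```

```text
w 53.73439776150241 [-0.443  -0.0493 -5.6343]
w 53.616173321524094 [-0.8452  0.019  -5.1609] [-1.0746 -0.0266  0.0799] 35.6833
36.4667
```

View pics/s5.png

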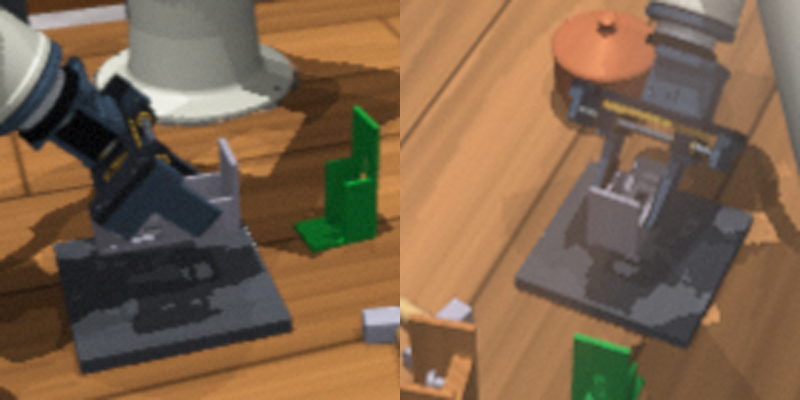

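The bracket is held on its back, level, with its foot up at the +y end and the arm clear of the pot. Lowering to contact.

Run:
```python
from h import *
C=np.array([.487,-.148,0]);g=C+.0245*hx+[0,0,.048];R,ap=tilt(1);t=g+GO*ap
ctrl.move_l(t+.012*Z,vel=.1)
print(ctrl.move_l(t-.010*Z,vel=.02,contact_N=3.5),ctrl.current_tool_pos()-t,ctrl.current_contact_force(),ctrl.current_wrist_torque())
p=ctrl.current_tool_pos()
print(ctrl.move_l(p-.003*Z,vel=.01,contact_N=8),ctrl.current_tool_pos()-t,ctrl.current_contact_force(),ctrl.current_wrist_torque())
ctrl.sleep(.3)
ctrl.command_gripper(1.);ctrl.sleep(.3)
print(ctrl.current_contact_force(),ctrl.current_grip_width())
p=ctrl.current_tool_pos();print(ctrl.move_l(p-.12*ap,vel=.1,contact_N=8))
p=ctrl.current_tool_pos();ctrl.move_l(p+.12*Z,vel=.25)
cv2.imwrite("pics/s6.png",np.hstack([cv2.resize(i,(400,400),interpolation=2) for i in(ctrl.read_camera("scene")[120:270,190:340],ctrl.read_camera("side")[110:250,280:420])]))
print(ctrl.current_t())
```

```text
True [0. 0. 0.] [ 0.2802 -0.3064  2.0284] [-0.2315 -0.2256  0.0253]
True [0.     0.     0.0001] [-0.1872 -0.5839  5.7998] [-0.0391 -0.0061  0.1121]
[0.051  0.6432 0.0662] 1.000263461865348
False
41.375
```

View pics/s6.png

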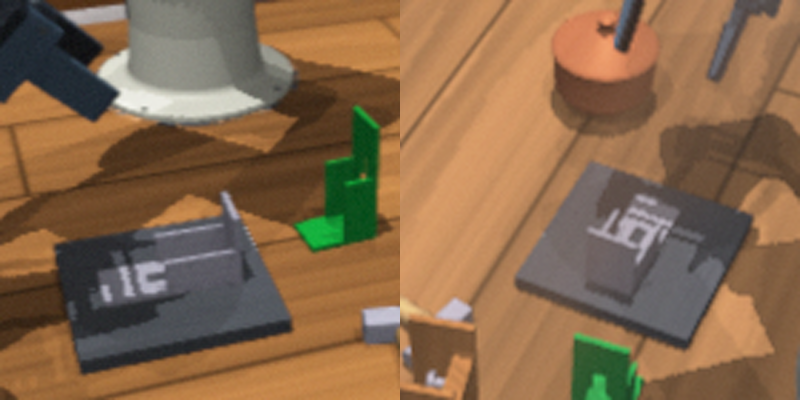

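Run:
```python
from h import *
p=plane(cam("scene"),[(281.1,226.9),(227.5,235)],.018);m=p.mean(0)+.027*hy;print("bracket mid",m,"edge",np.linalg.norm(p[0]-p[1]))
a=cv2.imread("pics/scene0.png");b=ctrl.read_camera("scene")
for n,(x0,x1,y0,y1) in dict(pot=(120,195,238,300),hammer=(322,372,230,320),bowl=(424,468,190,222)).items():
    print(n,cv2.absdiff(a,b)[y0:y1,x0:x1].mean())
ctrl.sign_off();print(ctrl.current_t())
```

```text
bracket mid [ 0.4901 -0.1499  0.018 ] edge 0.138964883738167
pot 7.489677419354838
hammer 3.187851851851852
bowl 2.8181818181818183
the job is handed in; nothing more can be done
the job is handed in; nothing more can be done
```

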